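# Set the flat-back patterns in their moulding flasks

## Robot

A 6-joint arm with a two-finger parallel gripper is mounted at the origin on the work surface. World frame = base frame: x ahead of the robot, y to its left, z up, the work surface at z = 0. Lengths are in mm, angles in rad, forces in N, time in s.
With the tool pointing down it reaches from about 350 to 725 mm from the base axis. Payload 4.3 kg.
Tool frame: the origin (TCP) lies at the very end of the fingers, on their centre line; the grasp point (between the pads) lies bot.grip_point_offset behind it (bot.grip_point_offset is the distance from the TCP to the grasp point, in mm); z points along the fingers, y is the line along which they close (so a half turn about z gives the same grasp; the last joint's range is limited). The gripper opens to 85 mm and grips with 20 to 120 N. Pads are 22 mm wide; open, the fingers measure 114 mm over their backs; the gripper's body (76 mm by 85 mm) begins 54 mm behind the grasp point. The pads swing forward as they close: fully open they stand 13 mm farther back than shut.
Start: joints at [1.191, 0.377, 0.081, 1.274, 0, 1.46], TCP at [153.265, 554.235, 231.329] pointing down, gripper open.
Joint ranges: [-2.72, 2.72], [-0.84, 1.66], [-1.02, 1.22], [-1.77, 2.12], [-1.37, 1.28], [-3.14, 3.14]. Speed limits (rad/s): [2.57, 2.57, 3.14, 3.14, 3.14, 3.14].

## Interface

Orientations are given as [roll, pitch, yaw] about the fixed x, y, z axes, in that order (R = Rz(yaw) Ry(pitch) Rx(roll)).
In Python, from station import bot gives the robot as it stands.
- The arm moves only by the tool hand_motion, called after "Request:" as name([rows], argument=value, ...), one row to a line, values as JSON. Schema: {"type":"object","properties":{"increments":{"type":"array","items":{"type":"array","items":{"type":"number"},"minItems":4,"maxItems":4},"minItems":1,"maxItems":10},"aperture":{"type":"number"},"squeeze":{"type":"number"},"only":{"type":"string"},"quiet":{"type":"boolean"},"lines":{"type":"string"}},"required":["increments"],"additionalProperties":false}. increments is a list of rows, 1 to 10 of them, each of 4 numbers: dx, dy, dz in shares of the most that a row can go, 1 being 62.5 mm, then a turn about the tool's z in fractions of the full range, 1 being 360 degrees; each row shifts and turns the commanded pose from where the row before left it, along the tool's axes as they then stand; what a row does not reach is not made up. A row lasts 1/8 s, in which the tool goes at most 62.5 mm and 0.188 rad, less where a joint would pass 70% of its speed; a pose out of reach is approached as far as the arm can. aperture is the opening from 0.0 (shut) to 1.0 (fully open), set as the call begins (left out keeps the last). The fingers move at their own pace and stop on an object; squeeze is the grip in N (left out, the last holds). Time passes only in rows, so rows that do not move let the fingers close. The tool returns the time, the measured TCP pose, the force, the opening and the grip force at its end. only (a regular expression) keeps the lines of the reply that match it, lines (a string "A,B") keeps lines A to B, and quiet returns only ok. Input that does not fit is refused with a message, and nothing moves.
- bot.read_state(): the state, without advancing time (a new reading comes with each control period).
- bot.capture(name): name is "side" or "top"; returns a dict with "img" (420x560x3 uint8, blue, green, red), "z_map" (420x560 float32, mm along the optical axis (not along the pixel's ray), 0 where there is no reading), "fx", "fy", "cx", "cy" (pixels), "rvec" (rotation vector, rad) and "tvec" (3), from world to camera coordinates, as OpenCV has them. Camera axes: x right, y down, z forward; pixel columns grow to the right and rows downward; lengths in mm; the calibration is good to about 2 mm. A picture is of the moment at which its call begins.
- bot.sign_off(): hands the job in; it is judged then, once.
The state is a dict: "clock": time; "q": joint angles; "joint_vel": joint speeds; "joint_torque": joint torques, N m; "tcp_pos": TCP position; "orientation": TCP orientation; "ft_force": force on the tool from outside, world axes, zero at the start; "moment": the same for the moment, N m; "finger_gap": opening from 0.0 (shut) to 1.0 (fully open); "finger_force": force on a finger pad.
Only numpy, scipy, OpenCV 4.12 (cv2) and the standard library are available. Lean on these libraries where they do the work, as an engineer would, in place of code of your own. Each camera call takes 0.05 s, during which the arm holds its last target. There are 200 camera calls.

## Task

Get the four blue flasks ready for ramming: put each yellow pattern, flat side down, on the board in the middle of the flask of its own shape and size (big round, small round, square, oblong), with an even gap for sand all round and the square and oblong patterns lined up with their flask's walls. Set the patterns down rather than dropping them, and leave the little tin and the screwdriver between the flasks where they are.

Things in the scene. Friction and masses are not known exactly. Their poses are not given: they have to be found in the camera images.
- pattern_big_round: Big round flat-back pattern: yellow disc foot 80 mm across and 10 mm thick with a ring of six black dots, and in its middle an upright red round boss 30 mm across up to 46 mm above the underside. Grip the boss from above, fingertips just clear of the foot. Origin: centre of the flat underside, z up. Loose wood, 0.04 to 0.16 kg.
- pattern_small_round: Small round flat-back pattern: plain yellow disc foot 50 mm across and 10 mm thick, and in its middle an upright red round boss 28 mm across up to 46 mm above the underside. Grip the boss from above, fingertips just clear of the foot. Origin: centre of the flat underside, z up. Loose wood, 0.04 to 0.16 kg.
- pattern_square: Square flat-back pattern: yellow square foot 66 x 66 mm (sides along its x and y) and 10 mm thick, small red pads 3 mm high near its four corners, and in its middle an upright red round boss 30 mm across up to 46 mm above the underside. Grip the boss from above, fingertips just clear of the foot. Origin: centre of the flat underside, z up. Loose wood, 0.04 to 0.16 kg.
- pattern_oblong: Oblong flat-back pattern: yellow foot with round ends, 100 mm long (along its x), 36 mm wide and 10 mm thick, a low black disc 3 mm high at each end, and on its middle a red rib 60 mm long (along x), 18 mm thick (along y), up to 46 mm above the underside. Grip across the rib from above, fingertips just clear of the foot. Origin: centre of the flat underside, z up. Loose wood, 0.04 to 0.16 kg.
- flask_big_round: Big round moulding flask, for the big round pattern: inside diameter 132 mm, outside 148 mm. Walls 8 mm thick; blue, fixed, open at the top, on a plywood board of the same outline. Inside floor 10 mm and rim 60 mm above the bench. Two lugs stand out 18 mm at the rim's +x and -x sides. Origin: centre of the board's underside, at bench height, z up.
- flask_small_round: Small round moulding flask, for the small round pattern: inside diameter 104 mm, outside 120 mm. Walls 8 mm thick; blue, fixed, open at the top, on a plywood board of the same outline. Inside floor 10 mm and rim 60 mm above the bench. Two lugs stand out 18 mm at the rim's +x and -x sides. Origin: centre of the board's underside, at bench height, z up.
- flask_square: Square moulding flask, for the square pattern: inside 116 x 116 mm, outside 132 x 132 mm, sides along its x and y. Walls 8 mm thick; blue, fixed, open at the top, on a plywood board of the same outline. Inside floor 10 mm and rim 60 mm above the bench. Two lugs stand out 18 mm at the rim's +x and -x sides. Origin: centre of the board's underside, at bench height, z up.
- flask_oblong: Oblong moulding flask, for the oblong pattern: inside 150 mm (along its x) x 100 mm (along its y), outside 166 x 116 mm. Walls 8 mm thick; blue, fixed, open at the top, on a plywood board of the same outline. Inside floor 10 mm and rim 60 mm above the bench. Two lugs stand out 18 mm at the rim's +x and -x sides. Origin: centre of the board's underside, at bench height, z up.
- tin: Bystander: little closed tin with a paper label, 40 mm across and 50 mm high, standing in the middle in front of the flasks. Origin: centre of its underside. To be left alone.
- screwdriver: Bystander: screwdriver about 140 mm long and at most 30 mm high, lying along x between the two middle flasks, handle to its -x. Origin: on the bench under its middle. To be left alone.

How it is judged:
By the outcome, as a careful person would: the job done as asked, in the order asked, and still so for the second after the job is handed in, with the robot touching nothing.
It also fails if it takes over 96 s, if anything falls off the work surface, if the arm or the gripper's body presses on something with over 40 N, if the wrist force passes 120 N, or if a joint passes its speed limit or range.

## Working session

There is one attempt and no reset: what is moved stays moved. The work goes in short steps, Python scripts to look and compute and a tool call to move; the robot and the scene stay as the last step left them, time stands still between calls to the robot, and variables do not carry over. Pictures are saved under pics/ and viewed, at most 14 in all, crops included, and the job is handed in when it is done.

```bash
mkdir -p pics; ls; python3 - <<'E'
from station import bot
import cv2
print(bot.read_state(), bot.grip_point_offset)
for n in("top","side"):
    c=bot.capture(n); cv2.imwrite(f"pics/{n}0.png",c["img"]); print(n,c["fx"],c["fy"],c["cx"],c["cy"],c["rvec"],c["tvec"])
    import numpy as np
    np.savez(f"{n}0.npz",**c)
E
```

```text
pics
{'clock': 0.0, 'q': array([ 1.19072697e+00,  3.78050704e-01,  7.96288479e-02,  1.27440739e+00,
       -1.10260876e-05,  1.46050879e+00]), 'joint_vel': array([-0.00050902,  0.0018011 , -0.00130731, -0.00042186, -0.00029251,
       -0.00016443]), 'joint_torque': array([ 9.45415268e-04, -4.63602519e+01,  2.69876450e+01,  2.08529789e-02,
       -1.93082392e-04,  8.84123580e-06]), 'tcp_pos': array([152.9944476 , 553.58906704, 230.36908147]), 'orientation': array([-3.13957087e+00, -2.12792649e-04,  2.87181064e+00]), 'ft_force': array([-0.37782853,  0.08248017,  0.55289319]), 'moment': array([0.0286278 , 0.0314895 , 0.02089988]), 'finger_force': 0.0, 'finger_gap': 0.9956182495650117} 18.700000000000003
top 505.61088856373584 505.61088856373584 279.1771957791255 210.95905270471866 [ 2.14670566 -2.03965364  0.25118812] [ -31.29008181  536.31659519 1121.04842306]
side 451.84316217092334 451.84316217092334 287.4171557777029 206.07337898811664 [ 2.34246366 -0.32330671  0.11969372] [-523.1498022   145.03485146  988.79408464]
```

View pics/top0.png

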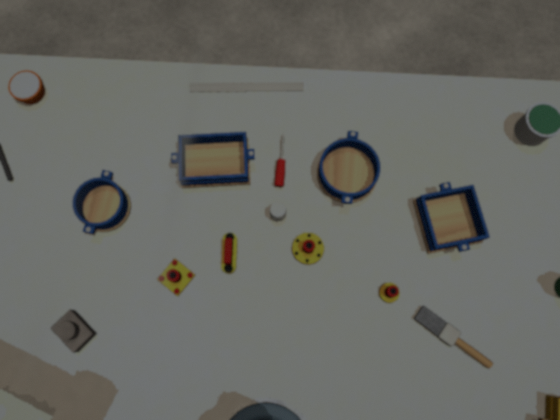

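View pics/side0.png

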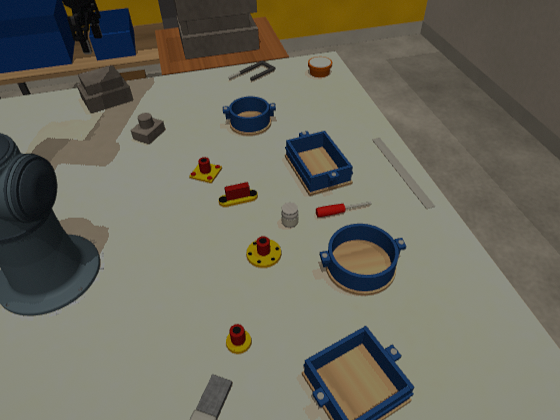

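Top view: flasks are small round (100,203), oblong (214,159), big round (349,168) and square (452,217). Patterns are square (176,277), oblong (229,253), big round (308,248) and small round (389,292). The tin is at (278,212) and the screwdriver at (280,165). The side view shows the same layout; both views are clear of the arm.

```bash
cat > h.py <<'E'
import numpy as np, cv2
def cam(c):
    R=cv2.Rodrigues(np.asarray(c["rvec"],float))[0]; t=np.asarray(c["tvec"],float).ravel()
    K=np.array([[c["fx"],0,c["cx"]],[0,c["fy"],c["cy"]],[0,0,1]],float); return K,R,t
def proj(c,p): K,R,t=cam(c); q=K@(R@np.asarray(p,float)+t); return q[:2]/q[2]
def rays(c,uv):
    K,R,t=cam(c); uv=np.atleast_2d(uv).astype(float)
    d=np.c_[uv,np.ones(len(uv))]@np.linalg.inv(K).T@R; return -R.T@t,d
def plane(c,uv,z):
    C,d=rays(c,uv); s=(z-C[2])/d[:,2]; return (C+d*s[:,None])[:,:2]
def heights(c):
    h,w=c["z_map"].shape; v,u=np.mgrid[:h,:w]; C,d=rays(c,np.c_[u.ravel(),v.ravel()])
    P=C+d*c["z_map"].ravel()[:,None]; return P.reshape(h,w,3)
def tri(c1,uv1,c2,uv2):
    A=[];b=[]
    for c,uv in((c1,uv1),(c2,uv2)):
        C,d=rays(c,uv); d=d[0]/np.linalg.norm(d); M=np.eye(3)-np.outer(d,d); A.append(M); b.append(M@C)
    x=np.linalg.lstsq(np.vstack(A),np.hstack(b),rcond=None); return x[0],np.sqrt(x[1]) 
def masks(c):
    hsv=cv2.cvtColor(c["img"],cv2.COLOR_BGR2HSV); g=lambda a,b:cv2.inRange(hsv,a,b)
    return dict(blue=g((100,110,30),(130,255,255)),yellow=g((20,130,60),(38,255,255)),red=g((0,130,40),(9,255,255))|g((172,130,40),(180,255,255)))
E
python3 - <<'E'
from h import *
for n in("top","side"):
    c=dict(np.load(n+"0.npz")); m=masks(c); P=heights(c)
    C,_=rays(c,[[0,0]]); print(n,"cam",C.round(),"nadir tcp px",proj(c,[153,553,230]), "bench z",np.percentile(P[150:300:5,200:400:5,2],[5,25,50,75]).round(1))
    for k in m:
        nn,L,S,ce=cv2.connectedComponentsWithStats(m[k])
        for i in range(1,nn):
            if S[i,4]>25:
                p=P[L==i]; p=p[np.abs(p[:,2])<200]
                if len(p) and np.hypot(*np.median(p,0)[:2])<800: print(k,ce[i].round(1),S[i,4],np.median(p,0).round(),"z pct",np.percentile(p[:,2],[5,50,90,98]).round(1))
E
```

```text
top cam [ 256.  -12. 1216.] nadir tcp px [-30.66949331 375.68961532] bench z [-3.3 -0.9  1.1  5.3]
blue [222.3 160.1] 800 [629. 139.  51.] z pct [25.4 51.2 61.4 63.6]
blue [348.5 165.9] 658 [ 667. -164.   58.] z pct [35.9 57.5 61.8 63.7]
blue [ 99.7 201.9] 810 [544. 424.  55.] z pct [27.1 55.4 61.6 63.5]
blue [448.3 217. ] 998 [ 545. -393.   57.] z pct [33.5 56.6 61.8 63.9]
yellow [307.3 248.8] 569 [457. -76.  10.] z pct [ 6.1 10.1 13.8 42.3]
yellow [233.4 253.7] 118 [439. 101.  12.] z pct [ 6.9 11.5 22.7 33.6]
yellow [177.3 277.4] 388 [373. 226.  11.] z pct [ 6.5 10.6 14.5 40.2]
yellow [386.6 293.9] 128 [ 357. -265.   10.] z pct [ 6.6 10.4 13.3 15.3]
yellow [558.3 409.3] 50 [ 130. -628.   58.] z pct [53.8 57.6 60.6 62. ]
red [279.6 172.7] 226 [644.   0.  24.] z pct [18.5 23.5 27.1 29.2]
red [227.8 250.2] 180 [442. 112.  46.] z pct [41.6 45.8 48.5 49.9]
red [308.  246.1] 84 [459. -75.  46.] z pct [37.7 45.8 48.9 49.7]
red [173.4 275.5] 97 [375. 232.  46.] z pct [39.2 45.9 48.6 50.3]
red [391.4 291.2] 88 [ 366. -270.   45.] z pct [33.5 45.2 48.9 50.6]
side cam [ 353. -713.  800.] nadi
[... 267 characters left out ...]
2 61.6]
blue [359.3 373.6] 3204 [ 567. -410.   55.] z pct [21.  55.4 60.8 62. ]
yellow [205.3 173.5] 262 [376. 220.   9.] z pct [ 5.5  9.2 11.4 12.4]
yellow [238.1 200.8] 205 [442.  96.   9.] z pct [ 2.1  8.9 11.7 13. ]
yellow [263.7 255.2] 555 [461. -92.   9.] z pct [ 5.4  9.5 11.4 12.6]
yellow [238.6 344.4] 276 [ 367. -288.    9.] z pct [ 5.4  9.4 11.5 12.7]
red [204.  165.2] 139 [378. 221.  37.] z pct [17.2 37.  46.  48.2]
red [237.  190.8] 332 [443. 102.  38.] z pct [16.7 38.2 45.9 48. ]
red [329.9 209.9] 284 [646.  -9.  21.] z pct [10.8 21.4 25.5 26.6]
red [262.8 246. ] 191 [463. -90.  40.] z pct [17.8 40.2 47.3 48.6]
red [237.1 335. ] 222 [ 368. -285.   43.] z pct [18.5 43.2 46.7 47.5]
```

```bash
cat > meas.py <<'E'
from h import *
PAT=dict(big=(459,-75),small=(366,-270),square=(375,228),oblong=(442,105))
FL=dict(big=(667,-165),small=(544,424),square=(545,-393),oblong=(640,145))
def raster(c,mask,z,c0,r=130,s=4):           # mask seen from above on plane z, s px/mm
    K,R,t=cam(c); H=K@np.c_[R[:,0],R[:,1],R[:,2]*z+t]
    A=np.array([[1/s,0,c0[0]-r],[0,1/s,c0[1]-r],[0,0,1.]])
    return cv2.warpPerspective(mask,H@A,(2*r*s,2*r*s),flags=cv2.INTER_LINEAR|cv2.WARP_INVERSE_MAP)
def shape(c,mask,z,c0,r=130,s=4,lug=0,hull=True):
    w=(raster(c,mask.astype(np.uint8)*255,z,c0,r,s)>127).astype(np.uint8)
    w=cv2.morphologyEx(w,cv2.MORPH_CLOSE,np.ones((25,25)))
    cs,_=cv2.findContours(w,cv2.RETR_EXTERNAL,cv2.CHAIN_APPROX_NONE); k=max(cs,key=cv2.contourArea)
    f=np.zeros_like(w)
    cv2.drawContours(f,[cv2.convexHull(np.vstack([x for x in cs if cv2.contourArea(x)>60])) if hull else k],-1,1,-1)
    if lug: f=cv2.morphologyEx(f,cv2.MORPH_OPEN,cv2.getStructuringElement(cv2.MORPH_ELLIPSE,(lug*s,lug*s)))
    k=max(cv2.findContours(f,cv2.RETR_EXTERNAL,cv2.CHAIN_APPROX_NONE)[0],key=cv2.contourArea)
    m=cv2.moments(k); ctr=np.array([m["m10"],m["m01"]])/m["m00"]/s+np.array(c0)-r
    (x,y),(a,b),an=cv2.minAreaRect(k); ax=an if a>=b else an+90
    return ctr.round(1),(round(max(a,b)/s,1),round(min(a,b)/s,1)),round((ax+90)%180-90,1),round(2*np.sqrt(m["m00"]/np.pi)/s,1),np.array([x,y])/s+np.array(c0)-r
def near(P,c0,r): return np.hypot(P[...,0]-c0[0],P[...,1]-c0[1])<r
E
python3 - <<'E'
from meas import *
cs={n:dict(np.load(n+"0.npz")) for n in("top","side")}
def both(tag,zr,f):
    uv={}
    for n,c in cs.items():
        o=f(c,masks(c),heights(c)); print(tag,n,"ctr",o[0],"size",o[1],"ang",o[2],"eqd",o[3],"rectc",o[4].round(1)); uv[n]=proj(c,[*o[0],zr])
    p,e=tri(cs["top"],uv["top"],cs["side"],uv["side"]); print("   tri",p.round(1),"miss",e.round(1))
for k,p in PAT.items():
    both("boss "+k,46,lambda c,m,P:shape(c,(m["red"]>0)&near(P,p,45)&(P[...,2]>39),46,p,70))
    both("foot "+k,10,lambda c,m,P:shape(c,(m["yellow"]>0)&near(P,p,70)&(P[...,2]>6.5)&(P[...,2]<16),10,p,90))
for k,p in FL.items():
    both("rim "+k,60,lambda c,m,P:shape(c,(m["blue"]>0)&near(P,p,120)&(P[...,2]>54),60,p,130,lug=60,hull=False))
E
```

```text
boss big top ctr [461.5 -75.8] size (26.2, 25.8) ang 0.0 eqd 26.1 rectc [461.1 -75.4]
boss big side ctr [464.  -82.8] size (34.1, 31.0) ang -66.0 eqd 32.5 rectc [464.  -82.5]
   tri [464.1 -76.2  37.9] miss [1.6]
foot big top ctr [461.9 -76. ] size (74.9, 73.6) ang -88.2 eqd 74.6 rectc [461.3 -75.3]
foot big side ctr [464.  -82.7] size (78.6, 75.8) ang -11.3 eqd 78.7 rectc [463.5 -84.1]
   tri [464.2 -76.4   1.9] miss [1.3]
boss small top ctr [ 366.7 -272.2] size (27.3, 22.9) ang -63.4 eqd 25.2 rectc [ 367.  -272.9]
boss small side ctr [ 368.5 -278.8] size (31.2, 26.1) ang 78.7 eqd 29.1 rectc [ 368.7 -278.4]
   tri [ 368.1 -274.    37.6] miss [0.8]
foot small top ctr [ 365.5 -271.6] size (45.3, 40.2) ang 31.8 eqd 43.1 rectc [ 365.4 -270.5]
foot small side ctr [ 368.5 -279.7] size (48.4, 44.3) ang -7.8 eqd 47.7 rectc [ 368.2 -281.1]
   tri [ 367.6 -273.9   -0.9] miss [1.6]
boss square top ctr [376.6 233.4] size (30.2, 25.5) ang -90.0 eqd 27.7 rectc [377.  233.4]
boss square side ctr [378.5 226.9] size (38.2, 28.9) ang -86.4 eqd 33.8 rectc [378.9 226.9]
   tri [378.  234.8  39.5] miss 
[... 825 characters left out ...]
rectc [ 659.  -172.8]
   tri [ 661.1 -168.    52.7] miss [1.8]
rim small top ctr [539.8 423.9] size (115.1, 114.4) ang 38.7 eqd 115.8 rectc [540.4 424.2]
rim small side ctr [541.1 418.2] size (121.8, 117.9) ang 45.0 eqd 121.6 rectc [541.4 419. ]
   tri [541.7 425.9  54.8] miss [0.9]
rim square top ctr [ 547.4 -414.9] size (136.7, 129.9) ang 14.6 eqd 142.1 rectc [ 548.5 -414.5]Traceback (most recent call last):
  File "<stdin>", line 12, in <module>
  File "<stdin>", line 6, in both
  File "<stdin>", line 12, in <lambda>
  File "meas.py", line 15, in shape
    k=max(cv2.findContours(f,cv2.RETR_EXTERNAL,cv2.CHAIN_APPROX_NONE)[0],key=cv2.contourArea)
ValueError: max() iterable argument is empty
```

```bash
sed -i 's/^FL=.*/FL=dict(big=(659,-169),small=(541,422),square=(548,-407),oblong=(645,140))/; s/np.ones((25,25))/np.ones((cl,cl))/; s/hull=True):/hull=True,cl=25):/' meas.py
python3 - <<'E'
from meas import *
cs={n:dict(np.load(n+"0.npz")) for n in("top","side")}
t=[]
for k,p in FL.items():
  for n,c in cs.items():
    m=masks(c);P=heights(c)
    M=(m["blue"]>0)&near(P,p,115)&(P[...,2]>53)
    t.append(cv2.resize((raster(c,M.astype(np.uint8)*255,60,p,130,4)),(190,190)))
    for cl in (25,61):
      try:
        o=shape(c,M,60,p,130,lug=60,hull=False,cl=cl); print(k,n,cl,"ctr",o[0],"size",o[1],"ang",o[2],"eqd",o[3],"rectc",o[4].round(1))
      except ValueError: print(k,n,cl,"open ring")
cv2.imwrite("pics/r.png",np.vstack([np.hstack(t[0:4]),np.hstack(t[4:])]))
E
```

```text
big top 25 ctr [ 657.1 -166.7] size (142.8, 140.6) ang -26.6 eqd 142.7 rectc [ 657.1 -166.8]
big top 61 ctr [ 657.  -166.7] size (142.8, 140.6) ang -26.6 eqd 142.8 rectc [ 657.1 -166.8]
big side 25 ctr [ 659.3 -173.3] size (149.3, 144.9) ang 53.5 eqd 148.8 rectc [ 658.9 -173. ]
big side 61 ctr [ 659.3 -173.3] size (149.3, 144.9) ang 53.5 eqd 148.9 rectc [ 658.9 -173. ]
small top 25 ctr [539.7 423.8] size (116.5, 113.6) ang 50.2 eqd 115.9 rectc [539.7 424.5]
small top 61 ctr [539.7 423.8] size (116.5, 113.6) ang 50.2 eqd 115.9 rectc [539.7 424.5]
small side 25 ctr [541.4 417.5] size (123.2, 119.2) ang 50.6 eqd 122.5 rectc [541.3 417.6]
small side 61 ctr [541.4 417.3] size (123.1, 119.3) ang 50.2 eqd 123.0 rectc [541.4 417.6]
square top 25 ctr [ 547.3 -414.5] size (137.1, 130.5) ang 14.7 eqd 142.7 rectc [ 548.2 -414.3]
square top 61 ctr [ 547.1 -414.6] size (139.7, 130.5) ang 14.7 eqd 143.0 rectc [ 547.3 -414.5]
square side 25 open ring
square side 61 open ring
oblong top 25 open ring
oblong top 61 open ring
oblong side 25 open ring
oblong side 61 ctr [668.6 155.6] size (184.3, 119.8) ang -83.6 eqd 158.5 rectc [668.9 156.5]
```

View pics/r.png

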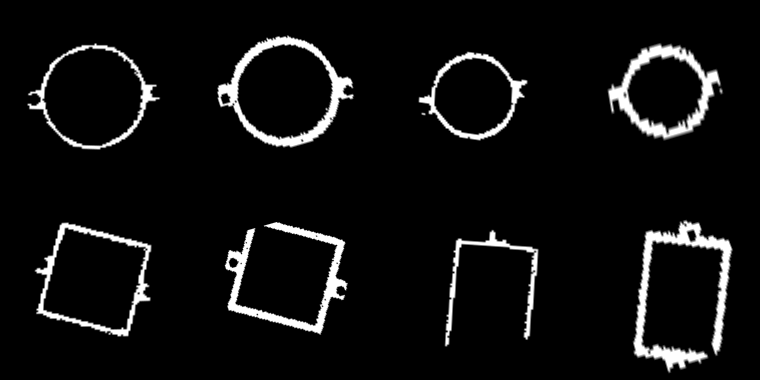

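The raster shows the rims and lugs cleanly. The oblong and square rims are cut off only because my seed centres were off, so I'll re-centre them.

```bash
sed -i 's/^FL=.*/FL=dict(big=(658,-170),small=(541,421),square=(547,-418),oblong=(667,158))/; ' meas.py
python3 - <<'E'
from meas import *
cs={n:dict(np.load(n+"0.npz")) for n in("top","side")}
for k,p in FL.items():
  for n,c in cs.items():
    m=masks(c);P=heights(c)
    for zt in (53,57):
      M=(m["blue"]>0)&near(P,p,115)&(P[...,2]>zt)
      try:
        o=shape(c,M,60,p,130,lug=60,hull=False,cl=61); print(k,n,zt,"ctr",o[0],"size",o[1],"ang",o[2],"eqd",o[3],"rectc",o[4].round(1))
      except ValueError: print(k,n,"open ring")
for k,p in PAT.items():
  for n,c in cs.items():
    m=masks(c);P=heights(c); o=shape(c,(m["red"]>0)&near(P,p,45)&(P[...,2]>43.5),46,p,70); print("boss",k,n,o[0],o[1],o[2],o[4].round(1))
# square pattern: orientation from its 4 red pads (raw angle) in top view, tops at 13
c=cs["top"];m=masks(c);P=heights(c);nn,L,S,ce=cv2.connectedComponentsWithStats(((m["red"]>0)&near(P,PAT["square"],55)&(P[...,2]<25)).astype(np.uint8))
for i in range(1,nn): print("pad",S[i,4],plane(c,ce[i],13).round(1))
# oblong black discs
g=((c["img"].max(2)<50)&near(P,PAT["oblong"],65)&(P[...,2]>6)&(P[...,2]<25)).astype(np.uint8);nn,L,S,ce=cv2.connectedComponentsWithStats(g)
for i in range(1,nn):
  if S[i,4]>8: print("disc",S[i,4],plane(c,ce[i],13).round(1))
E
```

```text
big top 53 ctr [ 657.  -166.7] size (142.8, 140.6) ang -26.6 eqd 142.8 rectc [ 657.1 -166.8]
big top 57 ctr [ 657.4 -166.9] size (140.3, 140.0) ang -30.1 eqd 141.5 rectc [ 657.9 -167.7]
big side 53 ctr [ 659.3 -173.3] size (149.3, 144.9) ang 53.5 eqd 148.9 rectc [ 658.9 -173. ]
big side 57 ctr [ 660.1 -172.1] size (146.6, 145.0) ang 36.9 eqd 147.0 rectc [ 660.1 -172. ]
small top 53 ctr [539.7 423.8] size (116.5, 113.6) ang 50.2 eqd 115.9 rectc [539.7 424.5]
small top 57 ctr [540.2 424.4] size (114.9, 113.1) ang 53.1 eqd 114.7 rectc [540.  425.3]
small side 53 ctr [541.4 417.3] size (123.1, 119.3) ang 50.2 eqd 123.0 rectc [541.4 417.6]
small side 57 ctr [541.8 420.4] size (117.1, 116.5) ang -38.7 eqd 118.4 rectc [542.5 420.8]
square top 53 ctr [ 547.1 -414.6] size (139.7, 130.5) ang 14.7 eqd 143.0 rectc [ 547.3 -414.5]
square top 57 ctr [ 547.5 -415.2] size (139.3, 128.8) ang 15.1 eqd 141.6 rectc [ 547.7 -415.2]
square side open ring
square side open ring
oblong top open ring
oblong top open ring
oblong side 53 ctr [669.  156.4] size (184.3, 119.8) ang -83.6 eqd 159.4 rectc [668.9 156.5]
oblong side 57 ctr [669.7 159.2] size (178.0, 117.8) ang -83.6 eqd 155.4 rectc [669.6 158.8]
boss big top [461.8 -76. ] (25.6, 24.8) -26.6 [461.9 -75.8]
boss big side [464.2 -81.8] (31.8, 29.8) -90.0 [464.4 -81.4]
boss small top [ 366.9 -272.6] (25.3, 23.7) -45.0 [ 367.4 -273.2]
boss small side [ 368.6 -277.7] (28.9, 26.1) 79.7 [ 369.  -277.2]
boss square top [376.9 233.8] (28.7, 25.8) 49.1 [376.5 234. ]
boss square side [378.4 230.1] (32.8, 28.8) 46.5 [377.9 230.4]
boss oblong top [442.2 111.8] (61.7, 18.3) 0.8 [443.1 111.5]
boss oblong side [443.5 107.3] (60.2, 23.3) 2.0 [443. 107.]
pad 9 [[411.5 241.1]]
pad 11 [[383.6 201.1]]
pad 11 [[344.2 229.4]]
disc 17 [[483.2 113.2]]
disc 49 [[404.8 111.2]]
```

```bash
cat >> meas.py <<'E'
def rimfit(c,p,a,hx,hy,z=60,zt=56):          # wall-line fit: angle a (deg), wall mid lines at +-hx, +-hy
    m=masks(c);P=heights(c); v,u=np.nonzero((m["blue"]>0)&near(P,p,125)&(P[...,2]>zt)); X=plane(c,np.c_[u,v],z)
    p=np.array(p,float)
    for it in range(8):
        ca,sa=np.cos(np.radians(a)),np.sin(np.radians(a)); Q=(X-p)@np.array([[ca,-sa],[sa,ca]]); A=[];b=[];tol=14 if it<3 else 8
        n=[]
        for s in(1,-1):
            i=(np.abs(Q[:,0]-s*hx)<tol)&(np.abs(Q[:,1])<hy-10)&(np.abs(Q[:,1])>20); n.append(i.sum())
            A+=[np.c_[np.ones(i.sum()),0*Q[i,1],-Q[i,1],s*np.ones(i.sum()),0*Q[i,1]]/max(i.sum(),1)**.5]; b+=[(Q[i,0]-s*hx)/max(i.sum(),1)**.5]
            i=(np.abs(Q[:,1]-s*hy)<tol)&(np.abs(Q[:,0])<hx-10); n.append(i.sum())
            A+=[np.c_[0*Q[i,0],np.ones(i.sum()),Q[i,0],0*Q[i,0],s*np.ones(i.sum())]/max(i.sum(),1)**.5]; b+=[(Q[i,1]-s*hy)/max(i.sum(),1)**.5]
        d=np.linalg.lstsq(np.vstack(A),np.hstack(b),rcond=None)[0]
        p=p+np.array([[ca,-sa],[sa,ca]])@d[:2]; a+=np.degrees(d[2])
    return p.round(1),round(a,2),"size err",d[3:].round(1),n
E
python3 - <<'E'
from meas import *
cs={n:dict(np.load(n+"0.npz")) for n in("top","side")}
for n,c in cs.items():
    print(n,"square",*rimfit(c,FL["square"],15,62,62)); print(n,"oblong",*rimfit(c,FL["oblong"],-84,79,54))
    print(n,"square",*rimfit(c,FL["square"],105,62,62))
E
```

```text
top square [ 547.5 -415.1] 14.8 size err [-0.5 -0.1] [np.int64(53), np.int64(94), np.int64(67), np.int64(97)]
top oblong [667.2 164.5] -83.74 size err [-0.  -0.2] [np.int64(39), np.int64(88), np.int64(0), np.int64(101)]
top square [ 547.7 -415.1] 104.75 size err [-0.1  0.7] [np.int64(58), np.int64(125), np.int64(60), np.int64(107)]
side square [ 549.8 -420.4] 14.64 size err [-0.2 -0.4] [np.int64(171), np.int64(264), np.int64(193), np.int64(312)]
side oblong [669.4 158.5] -84.08 size err [-0.1 -0.3] [np.int64(56), np.int64(113), np.int64(41), np.int64(113)]
side square [ 549.8 -420.3] 104.53 size err [-0.5  0.4] [np.int64(160), np.int64(351), np.int64(174), np.int64(311)]
```

```bash
cat > go.py <<'E'
import sys,numpy as np
from station import bot
s=bot.read_state(); p=s["tcp_pos"]; y=s["orientation"][2]
t=np.array([float(v) for v in sys.argv[1:4]])-p
print("t",round(s["clock"],2),"tcp",p.round(1),"yaw",round(y,3),"gap",round(s["finger_gap"],3),"ff",round(float(s["finger_force"]),1),"q6",s["q"][5].round(2))
f=lambda y:np.array([np.cos(y)*t[0]+np.sin(y)*t[1],np.sin(y)*t[0]-np.cos(y)*t[1],-t[2]]).round(1)
print("delta tool",f(y))
if len(sys.argv)>4:
    yt=float(sys.argv[4]); print("turn",round((y-yt+np.pi)%(2*np.pi)-np.pi,3),"delta after turn",f(yt))
E
python3 go.py 463 -79 130
```

```text
t 0.1 tcp [153.  553.7 230.4] yaw 2.872 gap 0.999 ff 0.0 q6 1.46
delta tool [-467.4 -527.2  100.4]
```

Careful with the scale: shifts go in shares of 62.5 mm and turns go in shares of 360 degrees. That gives: -34 mm is -0.544, -30 mm is -0.48.

Request:
hand_motion([
  [-0.24,-0.272,0,0],
  [-0.48,-0.544,0,0],
  [-0.48,-0.544,0,0],
  [-0.48,-0.544,0,0],
  [-0.48,-0.544,0,0],
  [-0.48,-0.544,0,0],
  [-0.48,-0.544,0,0],
  [-0.48,-0.544,0,0],
  [-0.48,-0.544,0,0],
  [-0.48,-0.544,0,0],
], aperture=1.0)

```text
clock: 1.35
tcp_pos: [342.0, 165.5, 231.1]
orientation: [-3.142, -0.0, 2.872]
ft_force: [0.6, 0.2, -1.0]
finger_gap: 1.0
finger_force: 0.0
```

Request:
hand_motion([
  [-0.48,-0.544,0.16,0],
  [-0.48,-0.544,0.16,0],
  [-0.48,-0.544,0.24,0],
  [-0.48,-0.544,0.24,0],
  [-0.48,-0.544,0.24,0],
  [-0.32,-0.32,0.32,0],
  [-0.16,-0.16,0.16,0],
  [0,0,0,0],
], aperture=1.0)

```text
clock: 2.35
tcp_pos: [461.3, -73.7, 135.5]
orientation: [3.141, -0.002, 2.871]
ft_force: [-0.1, 0.4, 0.3]
finger_gap: 1.0
finger_force: 0.0
```

```bash
python3 go.py 463 -79 60
```

```text
t 2.35 tcp [461.3 -73.7 135.5] yaw 2.871 gap 1.0 ff 0.0 q6 -0.02
delta tool [-3.  -4.7 75.5]
```

Converted, 25 mm is 0.4, 20 mm is 0.32.

Request:
hand_motion([
  [-0.048,-0.0752,0.32,0],
  [0,0,0.4,0],
  [0,0,0.4,0],
  [0,0,0.32,0],
  [0,0,0.24,0],
  [0,0,0.16,0],
  [0,0,0.08,0],
  [0,0,0,0],
], aperture=1.0)

```text
clock: 3.35
tcp_pos: [463.7, -78.8, 16.5]
orientation: [3.141, 0.0, 2.872]
ft_force: [0.3, 1.3, 0.2]
finger_gap: 0.999
finger_force: 0.0
```

```bash
python3 go.py 463 -79 14.5
```

```text
t 3.35 tcp [463.7 -78.8  16.5] yaw 2.872 gap 0.999 ff 0.0 q6 -0.03
delta tool [ 0.7 -0.4  2. ]
```

Converted, 1.5 mm is 0.024.

Request:
hand_motion([
  [0,0,0.024,0],
  [0,0,0,0],
  [0,0,0,0],
  [0,0,0,0],
  [0,0,0,0],
  [0,0,0,0],
  [0,0,0,0],
  [0,0,0,0],
], aperture=0.0, squeeze=40)

```text
clock: 4.35
tcp_pos: [464.0, -79.2, 15.2]
orientation: [3.141, 0.001, 2.872]
ft_force: [-0.5, 0.4, 5.5]
finger_gap: 0.342
finger_force: 39.6
```

Request:
hand_motion([
  [0,0,-0.16,0],
  [0,0,-0.4,0],
  [0,0,-0.48,0],
  [0,0,-0.32,0],
  [0,0,0,0],
  [0,0,0,0],
])

```text
clock: 5.1
tcp_pos: [463.0, -78.9, 99.0]
orientation: [3.142, -0.001, 2.872]
ft_force: [0.0, -0.5, -2.1]
finger_gap: 0.339
finger_force: 39.6
```

```bash
python3 - <<'E'
from station import bot
from meas import *
import cv2
for n in("top","side"):
    c=bot.capture(n); cv2.imwrite(f"pics/{n}1.png",c["img"]); np.savez(f"{n}1.npz",**c)
E
python3 go.py 658.5 -169.6 105
```

```text
t 5.2 tcp [462.6 -78.8  98.6] yaw 2.872 gap 0.339 ff 39.6 q6 -0.03
delta tool [-213.   -35.3   -6.4]
```

View pics/side1.png

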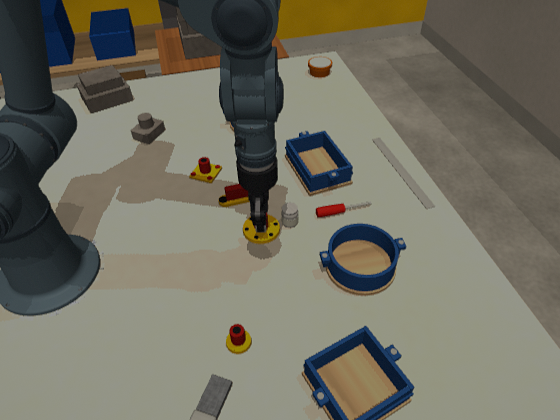

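View pics/top1.png

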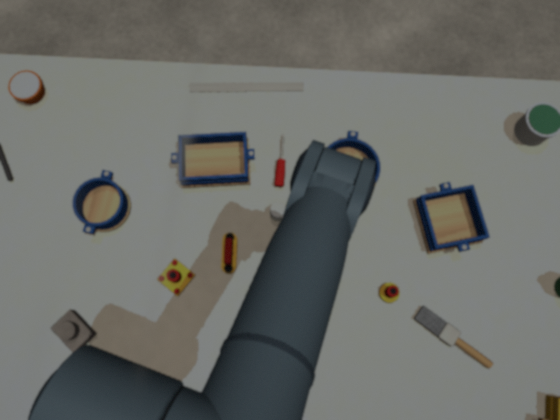

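Pattern is held level in the side view at (262,228). The arm hides it in the top view.

```bash
python3 - <<'E'
from meas import *
for n,z,p in(("side0",10,(462,-79)),("side1",93.4,(462,-79))):
    c=dict(np.load(n+".npz")); m=masks(c);P=heights(c)
    M=(m["yellow"]>0)&near(P,p,70)
    print(n,"z med",np.median(P[M][:,2]).round(1))
    for d in(6.5,):
        M2=M&(P[...,2]>z-3.5); o=shape(c,M2,z,p,90); print(o[0],o[1],o[3],o[4].round(1))
E
```

```text
side0 z med 9.5
[464.  -82.7] (78.6, 75.8) 78.7 [463.5 -84.1]
side1 z med 93.0
[461.9 -68.8] (127.7, 79.3) 92.3 [470.3 -61.8]
```

```bash
python3 - <<'E'
from meas import *
for n,z,p in(("side0",10,(464,-83)),("side1",93.4,(464,-81))):
    c=dict(np.load(n+".npz")); m=masks(c);P=heights(c)
    M=(m["yellow"]>0)&near(P,p,48)&(P[...,2]>z-3.5)&(P[...,2]<z+5); o=shape(c,M,z,p,90); print(o[0],o[1],o[3],o[4].round(1))
    w=raster(c,M.astype(np.uint8)*255,z,p,60,4)>127; yx=np.argwhere(w)/4.; print((yx.min(0)-60+p[::-1]).round(1),(yx.max(0)-60+p[::-1]).round(1))
E
```

```text
[464.  -82.7] (78.6, 75.8) 78.7 [463.5 -84.1]
[-121.8  425.5] [-43.2 503.5]
[462.9 -83.8] (78.9, 75.3) 78.8 [462.8 -85.3]
[-122.8  423.2] [-45.5 502.5]
```

Converted, -40 mm is -0.64, -30 mm is -0.48.

```bash
python3 go.py 659.4 -168.3 105
```

```text
t 5.2 tcp [462.6 -78.8  98.6] yaw 2.872 gap 0.339 ff 39.6 q6 -0.03
delta tool [-213.5  -33.8   -6.4]
```

Request:
hand_motion([
  [-0.24,-0.032,-0.096,0],
  [-0.48,-0.08,0,0],
  [-0.64,-0.112,0,0],
  [-0.64,-0.112,0,0],
  [-0.64,-0.112,0,0],
  [-0.48,-0.08,0,0],
  [-0.192,-0.032,0,0],
  [-0.096,-0.0192,0,0],
  [0,0,0,0],
  [0,0,0,0],
])

```text
clock: 6.45
tcp_pos: [658.6, -170.3, 105.5]
orientation: [3.141, -0.001, 2.872]
ft_force: [-0.1, -0.3, -1.3]
finger_gap: 0.342
finger_force: 39.6
```

```bash
python3 go.py 659.4 -168.3 45
```

```text
t 6.45 tcp [ 658.6 -170.3  105.5] yaw 2.872 gap 0.342 ff 39.6 q6 -0.08
delta tool [-0.3  2.2 60.5]
```

Converted, 20 mm is 0.32, 15 mm is 0.24.

Request:
hand_motion([
  [-0.0048,0.0352,0.16,0],
  [0,0,0.32,0],
  [0,0,0.32,0],
  [0,0,0.24,0],
  [0,0,0.128,0],
  [0,0,0.048,0],
  [0,0,0,0],
  [0,0,0,0],
])

```text
clock: 7.45
tcp_pos: [660.8, -168.9, 30.6]
orientation: [3.142, 0.001, 2.872]
ft_force: [-0.6, -0.3, -1.9]
finger_gap: 0.339
finger_force: 39.6
```

```bash
python3 go.py 659.4 -168.3 25.2
```

```text
t 7.45 tcp [ 660.8 -168.9   30.6] yaw 2.872 gap 0.339 ff 39.6 q6 -0.07
delta tool [1.6 0.2 5.4]
```

Converted, 1.5 mm is 0.024, 1 mm is 0.016.

Request:
hand_motion([
  [0.016,0,0.024,0],
  [0,0,0.024,0],
  [0,0,0.016,0],
  [0,0,0.0112,0],
  [0,0,0,0],
  [0,0,0,0],
])

```text
clock: 8.2
tcp_pos: [659.1, -168.4, 25.2]
orientation: [3.141, -0.0, 2.872]
ft_force: [-1.8, 0.3, 1.2]
finger_gap: 0.34
finger_force: 39.8
```

```bash
python3 go.py 659.4 -168.3 25.2
```

```text
t 8.2 tcp [ 659.1 -168.4   25.2] yaw 2.872 gap 0.34 ff 39.8 q6 -0.07
delta tool [-0.2  0.2  0. ]
```

Converted, 0.4 mm is 0.0064.

Request:
hand_motion([
  [0,0,0.0064,0],
  [0,0,0,0],
])

```text
clock: 8.45
tcp_pos: [659.2, -168.5, 25.2]
orientation: [3.142, 0.0, 2.872]
ft_force: [-2.1, 0.7, 6.0]
finger_gap: 0.339
finger_force: 39.9
```

Request:
hand_motion([
  [0,0,0,0],
  [0,0,0,0],
  [0,0,0,0],
  [0,0,0,0],
  [0,0,-0.24,0],
  [0,0,-0.48,0],
  [0,0,-0.64,0],
  [0,0,-0.48,0],
  [0,0,0,0],
], aperture=0.6)

```text
clock: 9.57
tcp_pos: [661.8, -169.4, 144.3]
orientation: [-3.141, 0.008, 2.872]
ft_force: [-0.1, 0.7, -0.3]
finger_gap: 0.599
finger_force: 0.0
```

```bash
python3 go.py 368.4 -274.2 140
```

```text
t 9.57 tcp [ 661.8 -169.4  144.3] yaw 2.872 gap 0.599 ff 0.0 q6 -0.07
delta tool [ 254.9 -179.3    4.3]
```

Converted, 40 mm is 0.64, 35 mm is 0.56.

Request:
hand_motion([
  [0.24,-0.16,0,0],
  [0.56,-0.4,0,0],
  [0.64,-0.448,0,0],
  [0.64,-0.448,0,0],
  [0.64,-0.448,0,0],
  [0.64,-0.448,0,0],
  [0.4,-0.288,0,0],
  [0.224,-0.16,0,0],
  [0.096,-0.0688,0,0],
  [0,0,0,0],
], aperture=1.0)

```text
clock: 10.82
tcp_pos: [366.0, -273.3, 139.6]
orientation: [3.141, 0.0, 2.872]
ft_force: [0.2, -0.5, 0.5]
finger_gap: 0.993
finger_force: 0.0
```

```bash
python3 go.py 368.4 -274.2 16; python3 - <<'E'
from station import bot
from meas import *
c=bot.capture("top"); cv2.imwrite("pics/top2.png",cv2.resize(c["img"][100:320,60:500],None,fx=1.8,fy=1.8)); np.savez("top2.npz",**c)
c=bot.capture("side"); np.savez("side2.npz",**c)
E
```

```text
t 10.82 tcp [ 366.  -273.3  139.6] yaw 2.872 gap 0.993 ff 0.0 q6 -0.51
delta tool [ -2.5  -0.2 123.6]
```

View pics/top2.png

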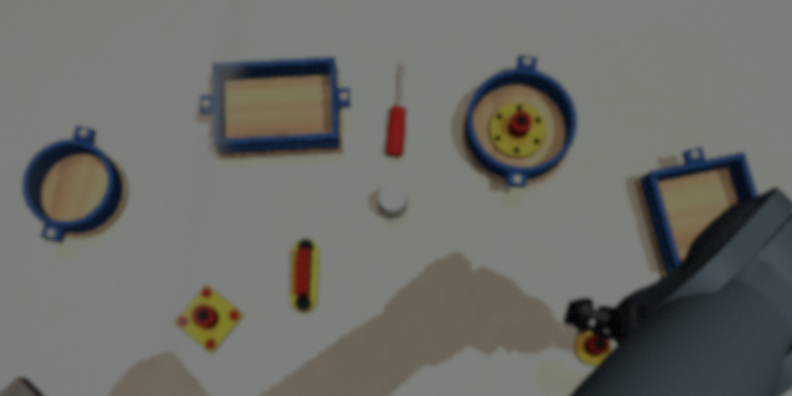

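The big round pattern sits in its flask at crop pixel (518,130), and the tin and screwdriver haven't moved. I'll check centring from both views while carrying on.

Converted, 30 mm is 0.48, 20 mm is 0.32.

```bash
cat > chk.py <<'E'
import sys
from meas import *
def chk(n,k,zb=56,foot=20):
    c=dict(np.load(n+".npz"));m=masks(c);P=heights(c);p=FL[k]
    o=shape(c,(m["red"]>0)&near(P,p,60)&(P[...,2]>zb-2.5),zb,p,90); print(n,k,"boss",o[0],o[1],o[2])
    o=shape(c,(m["yellow"]>0)&near(P,p,75)&(P[...,2]>foot-3.5)&(P[...,2]<foot+6),foot,p,90); print("   foot",o[0],o[1],o[2])
    o=shape(c,(m["blue"]>0)&near(P,p,115)&(P[...,2]>57),60,p,130,lug=60,hull=False,cl=61); print("   rim",o[0],o[1])
E
python3 -c "
from chk import *
chk('top2','big');chk('side2','big')"
```

```text
top2 big boss [ 656.6 -166.5] (25.1, 24.9) -45.0
   foot [ 657.5 -166.8] (78.0, 77.0) 0.0
```

Request:
hand_motion([
  [-0.04,0,0.32,0],
  [0,0,0.48,0],
  [0,0,0.48,0],
  [0,0,0.32,0],
  [0,0,0.192,0],
  [0,0,0.112,0],
  [0,0,0.048,0],
  [0,0,0,0],
  [0,0,0,0],
], aperture=1.0)

```text
clock: 12.05
tcp_pos: [368.5, -274.4, 18.2]
orientation: [-3.141, 0.001, 2.872]
ft_force: [0.6, 0.6, 0.3]
finger_gap: 0.999
finger_force: 0.0
```

```bash
python3 go.py 368.4 -274.2 15
```

```text
t 12.05 tcp [ 368.5 -274.4   18.2] yaw 2.872 gap 0.999 ff 0.0 q6 -0.51
delta tool [0.1 0.1 3.2]Traceback (most recent call last):
  File "<string>", line 3, in <module>
    chk('top2','big');chk('side2','big')
    ~~~^^^^^^^^^^^^^^
  File "chk.py", line 7, in chk
    o=shape(c,(m["blue"]>0)&near(P,p,115)&(P[...,2]>57),60,p,130,lug=60,hull=False,cl=61); print("   rim",o[0],o[1])
  File "meas.py", line 15, in shape
    k=max(cv2.findContours(f,cv2.RETR_EXTERNAL,cv2.CHAIN_APPROX_NONE)[0],key=cv2.contourArea)
ValueError: max() iterable argument is empty
```

Converted, 2.5 mm is 0.04.

Request:
hand_motion([
  [0,0,0.04,0],
  [0,0,0,0],
  [0,0,0,0],
  [0,0,0,0],
  [0,0,0,0],
  [0,0,0,0],
  [0,0,0,0],
  [0,0,0,0],
], aperture=0.0, squeeze=40)

```text
clock: 13.05
tcp_pos: [368.2, -274.1, 15.3]
orientation: [-3.142, 0.0, 2.872]
ft_force: [-0.7, -0.1, 4.9]
finger_gap: 0.316
finger_force: 39.4
```

Request:
hand_motion([
  [0,0,-0.16,0],
  [0,0,-0.4,0],
  [0,0,-0.48,0],
  [0,0,-0.4,0],
  [0,0,0,0],
])

```text
clock: 13.68
tcp_pos: [369.4, -275.2, 107.1]
orientation: [-3.14, 0.004, 2.872]
ft_force: [-0.1, -0.5, -1.5]
finger_gap: 0.312
finger_force: 39.4
```

```bash
python3 go.py 541.5 422.5 105
```

```text
t 13.68 tcp [ 369.4 -275.2  107.1] yaw 2.872 gap 0.312 ff 39.4 q6 -0.51
delta tool [ 20.1 718.3   2.1]
```

Converted, 45 mm is 0.72, 30 mm is 0.48.

Request:
hand_motion([
  [0,0.24,0,0],
  [0.016,0.48,0,0],
  [0.016,0.72,0,0],
  [0.016,0.72,0,0],
  [0.016,0.72,0,0],
  [0.016,0.72,0,0],
  [0.016,0.72,0,0],
  [0.016,0.72,0,0],
  [0.016,0.72,0,0],
  [0.016,0.72,0,0],
])

```text
clock: 14.92
tcp_pos: [465.6, 120.9, 103.6]
orientation: [-3.141, -0.003, 2.873]
ft_force: [0.9, -0.9, -0.4]
finger_gap: 0.315
finger_force: 39.5
```

Request:
hand_motion([
  [0.016,0.72,0,0],
  [0.016,0.72,0,0],
  [0.016,0.72,0,0],
  [0.016,0.72,0,0],
  [0.016,0.72,0,0],
  [0.016,0.64,0,0],
  [0.016,0.4,0,0],
  [0.016,0.192,0,0],
  [0.016,0.096,0,0],
  [0,0,0,0],
])

```text
clock: 16.18
tcp_pos: [540.2, 417.6, 104.7]
orientation: [-3.141, -0.001, 2.872]
ft_force: [0.8, -0.2, -0.6]
finger_gap: 0.315
finger_force: 39.5
```

```bash
python3 go.py 541.5 422.5 105
```

```text
t 16.18 tcp [540.2 417.6 104.7] yaw 2.872 gap 0.315 ff 39.5 q6 0.84
delta tool [ 0.1  5.1 -0.3]
```

Converted, 20 mm is 0.32, 13 mm is 0.208.

Request:
hand_motion([
  [0,0.08,0.16,0],
  [0,0,0.32,0],
  [0,0,0.32,0],
  [0,0,0.208,0],
  [0,0,0.128,0],
  [0,0,0.048,0],
  [0,0,0,0],
  [0,0,0,0],
])

```text
clock: 17.18
tcp_pos: [542.6, 423.2, 32.0]
orientation: [3.14, 0.001, 2.872]
ft_force: [0.6, -0.2, -1.0]
finger_gap: 0.312
finger_force: 39.5
```

```bash
python3 go.py 541.5 422.5 25.3
```

```text
t 17.18 tcp [542.6 423.2  32. ] yaw 2.872 gap 0.312 ff 39.5 q6 0.84
delta tool [ 0.9 -1.   6.7]
```

Converted, 2 mm is 0.032, 1 mm is 0.016.

Request:
hand_motion([
  [0.0048,-0.008,0.032,0],
  [0,0,0.032,0],
  [0,0,0.016,0],
  [0,0,0.0128,0],
  [0,0,0.0096,0],
  [0,0,0,0],
  [0,0,0,0],
])

```text
clock: 18.05
tcp_pos: [541.7, 422.4, 25.4]
orientation: [3.141, 0.0, 2.872]
ft_force: [-2.2, -0.9, 6.0]
finger_gap: 0.316
finger_force: 39.7
```

```bash
python3 go.py 541.5 422.5 25.3
```

```text
t 18.05 tcp [541.7 422.4  25.4] yaw 2.872 gap 0.316 ff 39.7 q6 0.84
delta tool [0.2 0.  0.1]
```

Converted, -40 mm is -0.64, -30 mm is -0.48, 0.171 rad / 6.2832 = 0.0272.

Request:
hand_motion([
  [0,0,0,0],
  [0,0,0,0],
  [0,0,0,0],
  [0,0,0,0],
  [0,0,-0.24,0],
  [0,0,-0.48,0],
  [0,0,-0.64,0],
  [0,0,-0.48,0],
  [0,0,0,0.0271],
  [0,0,0,0.0272],
], aperture=0.5)

```text
clock: 19.3
tcp_pos: [542.4, 422.9, 142.1]
orientation: [3.139, 0.001, 2.525]
ft_force: [-0.1, -0.4, -0.6]
finger_gap: 0.499
finger_force: 0.0
```

```bash
python3 go.py 378.7 232.8 140 2.531
```

```text
t 19.3 tcp [542.4 422.9 142.1] yaw 2.525 gap 0.499 ff 0.0 q6 1.19
delta tool [  23.7 -249.7    2.1]
turn -0.006 delta after turn [  25.1 -249.6    2.1]
```

Converted, -45 mm is -0.72, -35 mm is -0.56.

Request:
hand_motion([
  [0.032,-0.24,0,0],
  [0.064,-0.56,0,0],
  [0.064,-0.72,0,0],
  [0.064,-0.72,0,0],
  [0.064,-0.72,0,0],
  [0.048,-0.56,0,0],
  [0.032,-0.288,0,0],
  [0.016,-0.128,0,0],
  [0.016,-0.048,0,0],
  [0,0,0,0],
], aperture=1.0)

```text
clock: 20.55
tcp_pos: [379.0, 233.3, 140.1]
orientation: [3.141, 0.0, 2.531]
ft_force: [0.7, -0.1, 0.4]
finger_gap: 1.0
finger_force: 0.0
```

```bash
python3 go.py 378.7 232.8 16 2.531; python3 - <<'E'
from station import bot
import numpy as np,cv2
for n in("top","side"):
    c=bot.capture(n); np.savez(n+"3.npz",**c); cv2.imwrite(f"pics/{n}3.png",c["img"])
import sys
from chk import *
for n in("top3","side3"):
    for k in("small",):
        try: chk(n,k)
        except ValueError as e: print("no ring")
E
```

```text
t 20.55 tcp [379.  233.3 140.1] yaw 2.531 gap 1.0 ff 0.0 q6 1.02
delta tool [ -0.   -0.6 124.1]
turn -0.0 delta after turn [ -0.   -0.6 124.1]
no ring
side3 small boss [541.5 416.8] (29.5, 28.6) 26.6
   foot [531.2 438.4] (4.2, 3.0) 45.0
   rim [541.7 420.1] (117.9, 117.0)
```

View pics/top3.png

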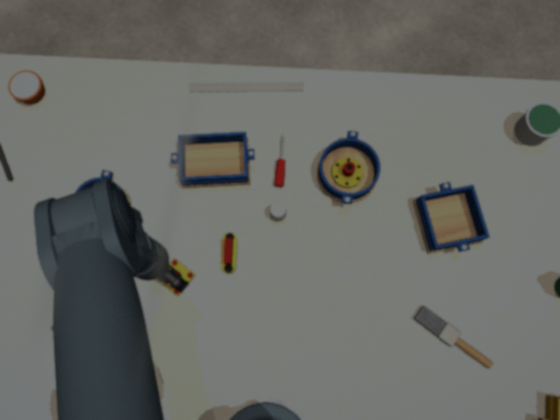

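The top view shows the small flask hidden by the arm, with the big one at (348,170) well centred. I'll check the small one later and descend on the square pattern now.

Converted, 30 mm is 0.48, 20 mm is 0.32.

Request:
hand_motion([
  [0,0,0.32,0],
  [0,0,0.48,0],
  [0,0,0.48,0],
  [0,0,0.32,0],
  [0,0,0.192,0],
  [0,0,0.112,0],
  [0,0,0.056,0],
  [0,0,0,0],
  [0,0,0,0],
], aperture=1.0)

```text
clock: 21.78
tcp_pos: [378.9, 233.0, 17.8]
orientation: [3.141, 0.001, 2.531]
ft_force: [-0.3, -1.1, 0.3]
finger_gap: 0.996
finger_force: 0.0
```

```bash
python3 go.py 378.7 232.8 15.5 2.531
```

```text
t 21.77 tcp [378.9 233.   17.8] yaw 2.531 gap 0.996 ff 0.0 q6 1.02
delta tool [ 0.  -0.3  2.3]
turn -0.0 delta after turn [ 0.  -0.3  2.3]
```

Careful with the scale: shifts go in shares of 62.5 mm and turns go in shares of 360 degrees. That gives: 2 mm is 0.032.

Request:
hand_motion([
  [0,0,0.032,0],
  [0,0,0,0],
  [0,0,0,0],
  [0,0,0,0],
  [0,0,0,0],
  [0,0,0,0],
  [0,0,0,0],
  [0,0,0,0],
], aperture=0.0, squeeze=40)

```text
clock: 22.78
tcp_pos: [378.5, 232.9, 15.5]
orientation: [3.141, 0.0, 2.531]
ft_force: [-2.4, -0.7, 5.1]
finger_gap: 0.337
finger_force: 39.4
```

Request:
hand_motion([
  [0,0,-0.16,0],
  [0,0,-0.4,0],
  [0,0,-0.48,0],
  [0,0,-0.4,0],
  [0,0,0,0],
])

```text
clock: 23.4
tcp_pos: [380.1, 233.6, 107.2]
orientation: [3.138, 0.002, 2.531]
ft_force: [1.0, 0.6, -1.2]
finger_gap: 0.339
finger_force: 39.6
```

```bash
python3 - <<'E'
from station import bot
from meas import *
c=bot.capture("side"); np.savez("side4.npz",**c); s=bot.read_state()["tcp_pos"]
P=heights(c);m=masks(c);cv2.imwrite("pics/side4.png",c["img"])
M=(m["yellow"]>0)&near(P,s[:2],60)&(P[...,2]>60); z=s[2]-15.5+10
o=shape(c,M&(P[...,2]>z-3.5),z,(379,230),90); print(s,o)
E
python3 go.py 549.1 -416.7 105 1.827
```

```text
[379.14401303 233.1212286  105.87162281] (array([380.9, 224.8]), (74.0, 71.7), 53.5, np.float64(75.9), array([380.28437805, 228.20827484]))
t 23.45 tcp [379.1 233.1 105.9] yaw 2.531 gap 0.34 ff 39.6 q6 1.02
delta tool [-511.9 -434.8    0.9]
turn 0.704 delta after turn [-6.717e+02 -3.000e-01  9.000e-01]
```

Converted, -45 mm is -0.72, -30 mm is -0.48, 0.16 rad / 6.2832 = 0.0255.

Request:
hand_motion([
  [0,0,0,0.0159],
  [0,0,0,0.0255],
  [0,0,0,0.0255],
  [0,0,0,0.0255],
  [0,0,0,0.0197],
  [-0.24,0,0,0],
  [-0.48,0,0,0],
  [-0.72,0,0,0],
  [-0.72,0,0,0],
  [-0.72,0,0,0],
])

```text
clock: 24.7
tcp_pos: [423.5, 56.4, 104.6]
orientation: [-3.141, 0.0, 1.829]
ft_force: [0.3, 0.6, -0.7]
finger_gap: 0.337
finger_force: 39.5
```

Request:
hand_motion([
  [-0.72,0,0,0],
  [-0.72,0,0,0],
  [-0.72,0,0,0],
  [-0.72,0,0,0],
  [-0.72,0,0,0],
  [-0.72,0,0,0],
  [-0.72,0,0,0],
  [-0.72,0,0,0],
  [-0.72,0,0,0],
  [-0.48,0,0,0],
])

```text
clock: 25.95
tcp_pos: [533.0, -364.9, 103.9]
orientation: [-3.141, -0.001, 1.827]
ft_force: [0.2, 0.7, -0.1]
finger_gap: 0.337
finger_force: 39.5
```

Request:
hand_motion([
  [-0.4,0,0,0],
  [-0.24,0,0,0],
  [-0.128,0,0,0],
  [-0.064,0,0,0],
  [0,0,0,0],
  [0,0,0,0],
])

```text
clock: 26.7
tcp_pos: [547.2, -411.9, 105.3]
orientation: [-3.141, -0.0, 1.828]
ft_force: [-0.4, -0.4, -1.4]
finger_gap: 0.336
finger_force: 39.5
```

```bash
python3 go.py 549.1 -416.7 105 1.827;  python3 - <<'E'
from station import bot
from chk import *
c=bot.capture("side"); np.savez("side5.npz",**c);cv2.imwrite("pics/side5.png",c["img"])
c=bot.capture("top"); np.savez("top5.npz",**c);cv2.imwrite("pics/top5.png",cv2.resize(c["img"][120:300,40:400],None,fx=2.2,fy=2.2))
chk("top5","small")
E
```

```text
t 26.7 tcp [ 547.2 -411.9  105.3] yaw 1.828 gap 0.336 ff 39.5 q6 0.58
delta tool [-5.2  0.6  0.3]
turn 0.001 delta after turn [-5.2  0.6  0.3]
top5 small boss [540.9 422.4] (28.3, 24.9) 45.0
   foot [539.9 420.6] (46.9, 43.9) -28.9
   rim [540.  424.2] (114.3, 112.4)
```

View pics/side5.png

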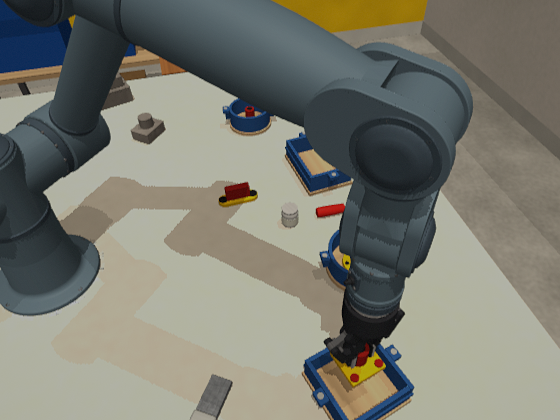

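Square pattern hovers over its flask at (362,365), apparently lined up. I'll compare its edge angle with the walls before lowering.

```bash
python3 - <<'E'
from meas import *
c=dict(np.load("side5.npz")); m=masks(c);P=heights(c); p=(547,-414)
z=105.3-15.5+10
M=(m["yellow"]>0)&near(P,p,60)&(P[...,2]>z-3.5)&(P[...,2]<z+6)
w=(raster(c,M.astype(np.uint8)*255,z,p,70,4)>127).astype(np.uint8)
k=max(cv2.findContours(w,cv2.RETR_EXTERNAL,cv2.CHAIN_APPROX_NONE)[0],key=cv2.contourArea)
print(shape(c,M,z,p,70))
h=cv2.convexHull(k); ap=cv2.approxPolyDP(h,12,True)[:,0]/4.-70+p; print(ap.round(1))
for a,b in zip(ap,np.roll(ap,-1,0)): d=b-a; print(np.hypot(*d).round(1),np.degrees(np.arctan2(d[1],d[0])).round(1))
nn,L,S,ce=cv2.connectedComponentsWithStats(((m["red"]>0)&near(P,p,60)&(P[...,2]<z+8)&(P[...,2]>z-4)).astype(np.uint8))
for i in range(1,nn):
    if S[i,4]>8: print("pad",S[i,4],plane(c,ce[i],z+3).round(1))
print(rimfit(c,FL["square"],14.7,62,62))
E
```

```text
(array([ 545.2, -422.6]), (68.1, 66.1), 14.0, np.float64(64.4), array([ 547.58824158, -414.47793579]))
[[ 507.8 -390.5]
 [ 524.5 -453. ]
 [ 587.  -436. ]
 [ 580.8 -408.8]]
64.7 -75.0
64.8 15.2
28.0 102.9
75.2 166.0
pad 52 [[ 577.5 -429.1]]
pad 56 [[ 530.9 -441.3]]
(array([ 549.7, -420.4]), np.float64(14.68), 'size err', array([-0.3, -0.3]), [np.int64(109), np.int64(89), np.int64(195), np.int64(305)])
```

Pads line is at 14.7° and the flask at 14.7°, so they are aligned. Lowering now.

Converted, 20 mm is 0.32, 13 mm is 0.208.

Request:
hand_motion([
  [-0.0912,0.0096,0.16,0],
  [0,0,0.32,0],
  [0,0,0.32,0],
  [0,0,0.208,0],
  [0,0,0.128,0],
  [0,0,0.048,0],
  [0,0,0,0],
  [0,0,0,0],
])

```text
clock: 27.8
tcp_pos: [549.8, -418.2, 32.1]
orientation: [3.141, 0.001, 1.827]
ft_force: [0.5, -0.6, -0.5]
finger_gap: 0.339
finger_force: 39.5
```

```bash
python3 go.py 549.2 -417.3 25.5 1.827
```

```text
t 27.8 tcp [ 549.8 -418.2   32.1] yaw 1.827 gap 0.339 ff 39.5 q6 0.57
delta tool [ 1.1 -0.4  6.6]
turn -0.0 delta after turn [ 1.1 -0.4  6.6]
```

Converted, 2 mm is 0.032, 1 mm is 0.016.

Request:
hand_motion([
  [0.0064,0,0.032,0],
  [0,0,0.032,0],
  [0,0,0.016,0],
  [0,0,0.0128,0],
  [0,0,0.0096,0],
  [0,0,0,0],
  [0,0,0,0],
])

```text
clock: 28.68
tcp_pos: [549.1, -417.3, 25.6]
orientation: [3.142, 0.0, 1.827]
ft_force: [-2.0, 1.8, 5.8]
finger_gap: 0.338
finger_force: 40.0
```

```bash
python3 go.py 549.2 -417.3 25.5 1.827
```

```text
t 28.68 tcp [ 549.1 -417.3   25.6] yaw 1.827 gap 0.338 ff 40.0 q6 0.57
delta tool [0.  0.1 0.1]
turn -0.0 delta after turn [0.  0.1 0.1]
```

Converted, -40 mm is -0.64, -30 mm is -0.48.

Request:
hand_motion([
  [0,0,0,0],
  [0,0,0,0],
  [0,0,0,0],
  [0,0,0,0],
  [0,0,-0.24,0],
  [0,0,-0.48,0],
  [0,0,-0.64,0],
  [0,0,-0.48,0],
  [0,0,0,0],
], aperture=0.55)

```text
clock: 29.8
tcp_pos: [551.2, -419.2, 144.6]
orientation: [3.137, 0.007, 1.827]
ft_force: [-1.1, -0.7, 1.1]
finger_gap: 0.548
finger_force: 0.0
```

Request:
hand_motion([
  [0,0,0,-0.0159],
  [0,0,0,-0.0286],
  [0,0,0,-0.0286],
  [0,0,0,-0.0286],
  [0,0,0,-0.0286],
  [0,0,0,-0.0286],
  [0,0,0,-0.0286],
  [0,0,0,-0.0255],
  [0,0,0,0],
], aperture=1.0)

```text
clock: 30.92
tcp_pos: [548.7, -417.0, 138.9]
orientation: [3.14, -0.001, -3.118]
ft_force: [0.4, 0.5, -0.1]
finger_gap: 0.997
finger_force: 0.0
```

```bash
python3 go.py 444.5 110.3 140 3.168
```

```text
t 30.93 tcp [ 548.7 -417.   138.9] yaw -3.118 gap 0.997 ff 0.0 q6 -0.77
delta tool [ 91.9 529.6  -1.1]
turn -0.003 delta after turn [ 90.3 529.9  -1.1]
```

Converted, 45 mm is 0.72, 30 mm is 0.48.

Request:
hand_motion([
  [0.032,0.24,0,0],
  [0.08,0.48,0,0],
  [0.128,0.72,0,0],
  [0.128,0.72,0,0],
  [0.128,0.72,0,0],
  [0.128,0.72,0,0],
  [0.128,0.72,0,0],
  [0.128,0.72,0,0],
  [0.128,0.72,0,0],
  [0.128,0.72,0,0],
])

```text
clock: 32.17
tcp_pos: [467.4, -12.9, 139.7]
orientation: [3.141, -0.0, -3.12]
ft_force: [0.3, 1.5, -0.1]
finger_gap: 1.001
finger_force: 0.0
```

Request:
hand_motion([
  [0.112,0.72,0,0],
  [0.08,0.56,0,0],
  [0.064,0.368,0,0],
  [0.032,0.192,0,0],
  [0.016,0.096,0,0],
  [0.016,0.048,0,0],
  [0,0,0,0],
])

```text
clock: 33.05
tcp_pos: [445.0, 108.7, 139.9]
orientation: [-3.141, -0.0, -3.117]
ft_force: [-0.4, -0.5, 0.4]
finger_gap: 0.996
finger_force: 0.0
```

```bash
python3 go.py 444.5 110.3 16 3.168; python3 - <<'E'
from station import bot
from chk import *
for n in("top","side"):
    c=bot.capture(n); np.savez(n+"6.npz",**c)
for n in("top6","side6"):
    for k in("square",):
        c=dict(np.load(n+".npz")); print(n,rimfit(c,FL[k],14.7,62,62)[:2])
        try: chk(n,k)
        except ValueError: pass
c=dict(np.load("top6.npz")); m=masks(c);P=heights(c)
nn,L,S,ce=cv2.connectedComponentsWithStats(((m["red"]>0)&near(P,FL["square"],55)&(P[...,2]<35)).astype(np.uint8))
for i in range(1,nn): print("pad",S[i,4],plane(c,ce[i],23).round(1))
x=cv2.imread; cv2.imwrite("pics/top6.png",cv2.resize(c["img"][150:290,380:520],None,fx=4,fy=4))
E
```

```text
t 33.05 tcp [445.  108.7 139.9] yaw -3.117 gap 0.996 ff 0.0 q6 0.08
delta tool [  0.5   1.6 123.9]
turn -0.002 delta after turn [  0.5   1.6 123.9]
top6 (array([ 547.3, -415. ]), np.float64(14.84))
top6 square boss [ 548.4 -414. ] (26.3, 25.2) -56.3
   foot [ 547.3 -412.8] (68.3, 67.0) -76.0
   rim [ 547.3 -415.1] (138.7, 129.1)
side6 (array([ 549.7, -420.4]), np.float64(14.69))
side6 square boss [ 549.4 -418.6] (30.3, 28.9) 69.4
   foot [ 549.2 -419.4] (68.0, 67.7) 14.0
pad 12 [[ 577.7 -432.1]]
pad 11 [[ 565.  -385.1]]
pad 1 [[ 543.2 -406. ]]
pad 12 [[ 530.5 -444.6]]
pad 9 [[ 518.8 -397. ]]
```

View pics/top6.png

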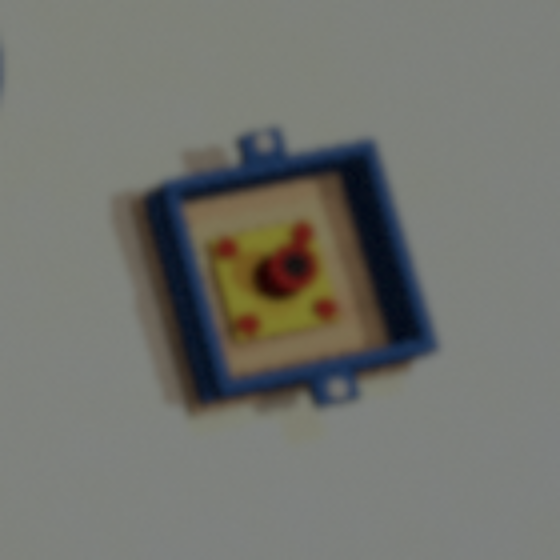

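The square pattern is in place: pads centre (548.0,-414.7) against rim (547.3,-415.0), angles 14.8° for both. Next, the oblong.

Converted, 30 mm is 0.48, 20 mm is 0.32.

Request:
hand_motion([
  [0,0.016,0.32,0],
  [0,0,0.48,0],
  [0,0,0.48,0],
  [0,0,0.32,0],
  [0,0,0.192,0],
  [0,0,0.112,0],
  [0,0,0.056,0],
  [0,0,0,0],
  [0,0,0,0],
], aperture=1.0)

```text
clock: 34.28
tcp_pos: [445.4, 110.2, 17.9]
orientation: [3.141, 0.001, -3.116]
ft_force: [-1.2, 0.5, -0.8]
finger_gap: 0.999
finger_force: 0.0
```

Request:
hand_motion([
  [0,0,0.032,0],
  [0,0,0,0],
  [0,0,0,0],
  [0,0,0,0],
  [0,0,0,0],
  [0,0,0,0],
  [0,0,0,0],
  [0,0,0,0],
  [0,0,0,0],
], aperture=0.0, squeeze=40)

```text
clock: 35.4
tcp_pos: [445.1, 110.2, 15.5]
orientation: [3.141, 0.0, -3.116]
ft_force: [-0.7, 0.9, 3.6]
finger_gap: 0.203
finger_force: 39.8
```

```bash
python3 go.py 444.5 110.3 105 1.674
```

```text
t 35.4 tcp [445.1 110.2  15.5] yaw -3.116 gap 0.203 ff 39.8 q6 0.08
delta tool [  0.6   0.2 -89.5]
turn 1.493 delta after turn [  0.2  -0.6 -89.5]
```

Request:
hand_motion([
  [0,0,-0.16,0],
  [0,0,-0.4,0],
  [0,0,-0.48,0],
  [0,0,-0.4,0],
  [0,0,0,0],
])

```text
clock: 36.02
tcp_pos: [446.5, 110.2, 107.3]
orientation: [3.141, 0.004, -3.116]
ft_force: [1.3, 0.2, -1.6]
finger_gap: 0.206
finger_force: 39.3
```

Request:
hand_motion([
  [0,0,0,0.0159],
  [0,0,0,0.0286],
  [0,0,0,0.0286],
  [0,0,0,0.0286],
  [0,0,0,0.0286],
  [0,0,0,0.0286],
  [0,0,0,0.0286],
  [0,0,0,0.0286],
  [0,0,0,0.0207],
  [0,0,0,0],
])

```text
clock: 37.28
tcp_pos: [443.8, 109.9, 104.2]
orientation: [-3.139, 0.0, 1.678]
ft_force: [-0.5, -0.1, -1.5]
finger_gap: 0.203
finger_force: 39.3
```

```bash
python3 go.py 668.8 161.4 108 1.677
```

```text
t 37.27 tcp [443.8 109.9 104.2] yaw 1.678 gap 0.203 ff 39.3 q6 1.57
delta tool [ 27.  229.2  -3.8]
turn 0.001 delta after turn [ 27.3 229.2  -3.8]
```

Converted, 45 mm is 0.72, 42 mm is 0.672.

Request:
hand_motion([
  [0.032,0.24,-0.048,0],
  [0.064,0.56,0,0],
  [0.08,0.672,0,0],
  [0.08,0.72,0,0],
  [0.08,0.672,0,0],
  [0.048,0.432,0,0],
  [0.032,0.208,0,0],
  [0.016,0.112,0,0],
  [0,0.048,0,0],
  [0,0,0,0],
])

```text
clock: 38.52
tcp_pos: [669.3, 161.0, 108.2]
orientation: [-3.141, -0.0, 1.677]
ft_force: [0.0, -0.5, -1.0]
finger_gap: 0.203
finger_force: 39.4
```

Request:
hand_motion([
  [0,0,0,0],
  [0,0,0,0],
])

```text
clock: 38.78
tcp_pos: [669.4, 161.1, 108.6]
orientation: [3.142, -0.0, 1.677]
ft_force: [-0.6, 0.2, -1.6]
finger_gap: 0.201
finger_force: 39.4
```

```bash
python3 - <<'E'
from station import bot
from meas import *
c=bot.capture("side"); np.savez("side7.npz",**c);cv2.imwrite("pics/side7.png",cv2.resize(c["img"][60:260,180:480],None,fx=2.6,fy=2.6))
s=bot.read_state()["tcp_pos"];z=s[2]-15.5+10;m=masks(c);P=heights(c)
M=(m["yellow"]>0)&near(P,s[:2],70)&(P[...,2]>z-3.5)&(P[...,2]<z+6); print(shape(c,M,z,(668,160),90))
w=raster(c,M.astype(np.uint8)*255,z,(668,160),90,4)>127; yx=np.argwhere(w)/4.-90+np.array([160,668]); print("y,x ext",yx.min(0),yx.max(0))
print(rimfit(c,FL["oblong"],-84,79,54))
E
python3 go.py 668.8 161.4 26 1.677
```

```text
(array([667.6, 149.4]), (100.0, 39.4), -83.4, np.float64(59.6), array([669.97852325, 155.8347168 ]))
y,x ext [105.75 646.75] [204.5  691.75]
(array([669.4, 158.4]), np.float64(-83.98), 'size err', array([-0.5, -0.3]), [np.int64(53), np.int64(100), np.int64(23), np.int64(114)])
t 38.83 tcp [669.5 161.1 108.6] yaw 1.677 gap 0.205 ff 39.4 q6 1.61
delta tool [ 0.3 -0.7 82.6]
turn -0.0 delta after turn [ 0.3 -0.7 82.6]
```

View pics/side7.png

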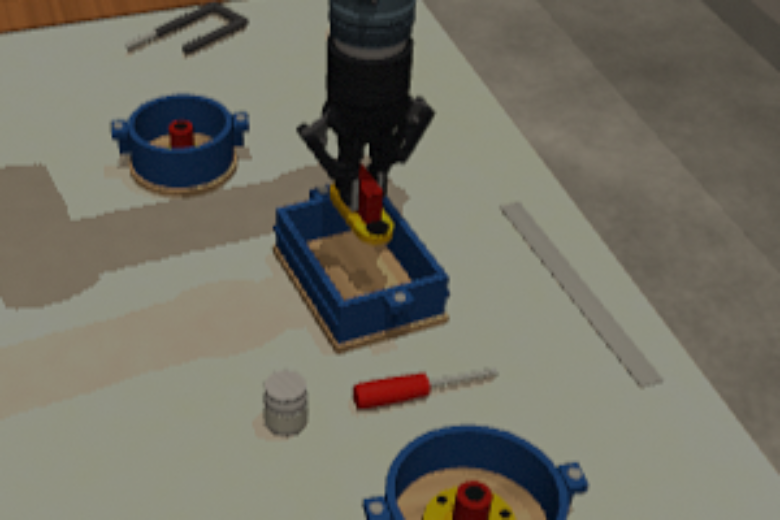

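Converted, 20 mm is 0.32, 1.5 mm is 0.024.

Request:
hand_motion([
  [0.024,-0.0096,0.16,0],
  [0,0,0.32,0],
  [0,0,0.32,0],
  [0,0,0.24,0],
  [0,0,0.128,0],
  [0,0,0.048,0],
  [0,0,0,0],
  [0,0,0,0],
])

```text
clock: 39.83
tcp_pos: [669.7, 162.7, 33.3]
orientation: [3.14, -0.0, 1.677]
ft_force: [0.2, 0.8, -1.3]
finger_gap: 0.205
finger_force: 39.4
```

```bash
python3 go.py 668.8 162.5 25.5 1.677
```

```text
t 39.83 tcp [669.7 162.7  33.3] yaw 1.677 gap 0.205 ff 39.4 q6 1.61
delta tool [-0.1 -0.9  7.8]
turn -0.0 delta after turn [-0.1 -0.9  7.8]
```

Converted, 2 mm is 0.032, 1.5 mm is 0.024.

Request:
hand_motion([
  [0,0,0.032,0],
  [0,0,0.032,0],
  [0,0,0.024,0],
  [0,0,0.016,0],
  [0,0,0.0128,0],
  [0,0,0.0064,0],
  [0,0,0,0],
  [0,0,0,0],
])

```text
clock: 40.83
tcp_pos: [669.0, 162.6, 25.6]
orientation: [3.141, -0.0, 1.677]
ft_force: [-2.4, -0.6, 4.7]
finger_gap: 0.205
finger_force: 40.2
```

```bash
python3 go.py 668.8 162.5 25.5 1.677
```

```text
t 40.83 tcp [669.  162.6  25.6] yaw 1.677 gap 0.205 ff 40.2 q6 1.61
delta tool [-0.1 -0.2  0.1]
turn -0.0 delta after turn [-0.1 -0.2  0.1]
```

Converted, -40 mm is -0.64, -30 mm is -0.48.

Request:
hand_motion([
  [0,0,0,0],
  [0,0,0,0],
  [0,0,0,0],
  [0,0,0,0],
  [0,0,-0.24,0],
  [0,0,-0.48,0],
  [0,0,-0.64,0],
  [0,0,-0.64,0],
  [0,0,-0.32,0],
  [0,0,0,0],
], aperture=0.45)

```text
clock: 42.08
tcp_pos: [670.8, 162.9, 173.2]
orientation: [3.136, -0.0, 1.677]
ft_force: [0.2, 0.1, -0.8]
finger_gap: 0.443
finger_force: 0.0
```

Request:
hand_motion([
  [-0.32,-0.32,0,0],
  [-0.64,-0.48,0,0],
  [-0.72,-0.64,0,0],
  [-0.72,-0.64,0,0],
  [-0.72,-0.64,0,0],
  [-0.72,-0.64,0,0],
  [-0.72,-0.64,0,0],
  [-0.48,-0.4,0,0],
  [-0.16,-0.16,0,0],
  [0,0,0,0],
])

```text
clock: 43.32
tcp_pos: [419.5, -190.6, 169.2]
orientation: [-3.141, -0.001, 1.675]
ft_force: [-0.2, -1.1, 0.4]
finger_gap: 0.45
finger_force: 0.0
```

```bash
python3 - <<'E'
from station import bot
from chk import *
print(bot.read_state()["tcp_pos"])
for n in("top","side"):
    c=bot.capture(n); np.savez(n+"8.npz",**c)
    if n=="top": cv2.imwrite("pics/top8.png",cv2.resize(c["img"][110:270,50:310],None,fx=3,fy=3))
    print(n,rimfit(c,FL["oblong"],-84,79,54,zt=54))
for n in("top8","side8"):
    for k in("oblong","small"):
        try: chk(n,k)
        except ValueError: print("noring")
E
```

```text
[ 419.52833441 -190.55601874  169.18587309]
top (array([666.8, 164.5]), np.float64(-83.59), 'size err', array([-0. , -0.1]), [np.int64(37), np.int64(95), np.int64(0), np.int64(120)])
side (array([668.8, 158. ]), np.float64(-84.18), 'size err', array([-0.4, -0.4]), [np.int64(60), np.int64(125), np.int64(48), np.int64(131)])
top8 oblong boss [667.7 165. ] (60.4, 18.2) -86.9
   foot [666.2 164.4] (95.0, 36.9) -81.9
noring
top8 small boss [541.3 422.7] (29.7, 23.2) 66.8
   foot [539.7 420.2] (47.4, 42.8) -32.4
   rim [540.  424.6] (113.3, 112.8)
side8 oblong boss [668.9 160.8] (62.7, 21.2) -84.8
   foot [665.8 160.3] (82.1, 40.3) -84.0
   rim [669.6 159. ] (178.9, 117.7)
noring
```

View pics/top8.png

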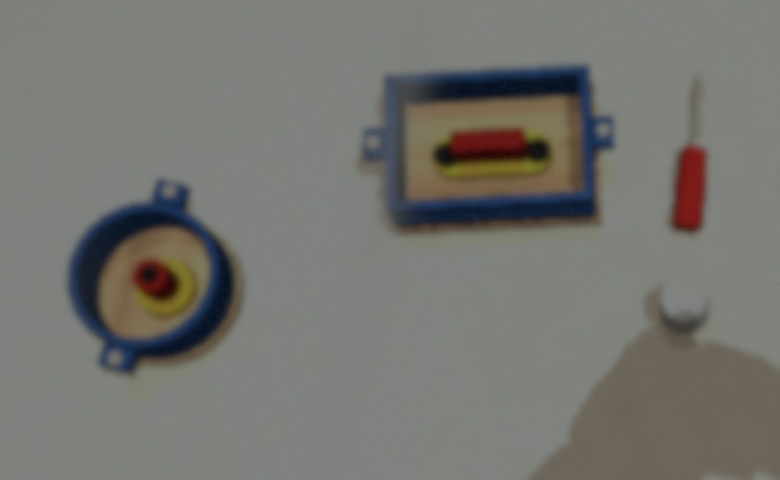

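Top crop shows the oblong centred and parallel, with the tin and screwdriver untouched. The small round at (165,285) leans by parallax; I'll check it with an arc fit.

```bash
python3 - <<'E'
from meas import *
from scipy.optimize import least_squares
p=FL["small"]
def arc(c,M,z,p,keep):
    w=(raster(c,M.astype(np.uint8)*255,z,p,90,4)>127).astype(np.uint8)
    k=max(cv2.findContours(w,cv2.RETR_EXTERNAL,cv2.CHAIN_APPROX_NONE)[0],key=cv2.contourArea)
    h=cv2.convexHull(k)[:,0]/4.-90+np.array(p)
    d=h-h.mean(0); i=d@keep>-3
    r=least_squares(lambda q:np.hypot(h[i,0]-q[0],h[i,1]-q[1])-q[2],[*h.mean(0),24],loss="soft_l1").x; return r.round(1)
for n in("top8","side8"):
    c=dict(np.load(n+".npz"));m=masks(c);P=heights(c); C,_=rays(c,[[0,0]]); kd=C[:2]-p; kd/=np.linalg.norm(kd)
    Y=(m["yellow"]>0)&near(P,p,48)&(P[...,2]>12)&(P[...,2]<27); print(n,"yellow px",Y.sum())
    if Y.sum()>60: print(" foot arc",arc(c,Y,20,p,kd))
    # dark bore/boss top centroid
    B=(m["red"]>0)&near(P,p,48)&(P[...,2]>53.5); print(" boss top",shape(c,B,56,p,90)[0])
    v,u=np.nonzero((m["blue"]>0)&near(P,p,80)&(P[...,2]>57)); X=plane(c,np.c_[u,v],60)
    r=least_squares(lambda q:np.hypot(X[:,0]-q[0],X[:,1]-q[1])-56,[*p],loss="soft_l1").x; print(" rim mid-circle",r.round(1))
E
```

```text
top8 yellow px 161
 foot arc [538.8 420.2  23.6]
 boss top [541.3 422.7]
 rim mid-circle [539.9 424.4]
side8 yellow px 0Traceback (most recent call last):
  File "<stdin>", line 15, in <module>
  File "meas.py", line 11, in shape
    cs,_=cv2.findContours(w,cv2.RETR_EXTERNAL,cv2.CHAIN_APPROX_NONE); k=max(cs,key=cv2.contourArea)
                                                                        ~~~^^^^^^^^^^^^^^^^^^^^^^^^
ValueError: max() iterable argument is empty
```

The small round sits about 2.7 mm too far toward −y (boss and foot arc against rim, both views agree), so I'll regrip it and shift it.

Converted, 45 mm is 0.72, 35 mm is 0.56.

```bash
python3 go.py 541.6 422.4 150 1.675
```

```text
t 43.42 tcp [ 420.4 -189.8  169.4] yaw 1.678 gap 0.45 ff 0.0 q6 0.9
delta tool [595.8 185.9  19.4]
turn 0.003 delta after turn [596.3 184.2  19.4]
```

Request:
hand_motion([
  [0.24,0,0,0],
  [0.56,0.064,0,0],
  [0.72,0.064,0,0],
  [0.72,0.064,0,0],
  [0.72,0.064,0,0],
  [0.72,0.064,0,0],
  [0.72,0.064,0,0],
  [0.72,0.064,0,0],
  [0.72,0.064,0,0],
  [0.72,0.064,0,0],
], aperture=0.6)

```text
clock: 44.68
tcp_pos: [411.0, 223.8, 169.7]
orientation: [-3.142, -0.0, 1.679]
ft_force: [0.9, -0.7, -0.0]
finger_gap: 0.605
finger_force: 0.0
```

Request:
hand_motion([
  [0.72,0.064,0,0],
  [0.72,0.064,0,0],
  [0.72,0.064,0,0],
  [0.72,0.064,0,0],
  [0.32,0.032,0,0],
  [0.128,0.016,0,0],
  [0.064,0,0,0],
  [0,0,0,0],
])

```text
clock: 45.68
tcp_pos: [408.5, 433.3, 169.7]
orientation: [-3.141, 0.0, 1.677]
ft_force: [-0.5, 0.4, -1.3]
finger_gap: 0.597
finger_force: 0.0
```

```bash
python3 go.py 541.6 422.4 30 1.675
```

```text
t 45.67 tcp [408.5 433.3 169.7] yaw 1.677 gap 0.597 ff 0.0 q6 2.17
delta tool [-24.9 131.2 139.7]
turn 0.002 delta after turn [-24.6 131.2 139.7]
```

I mistyped the sideways share, so I'll finish the x travel while still high.

Converted, 40 mm is 0.64, 35 mm is 0.56.

Request:
hand_motion([
  [-0.064,0.32,0,0],
  [-0.096,0.56,0,0],
  [-0.128,0.64,0,0],
  [-0.08,0.4,0,0],
  [-0.032,0.16,0,0],
  [0,0.016,0,0],
  [0,0,0.32,0],
  [0,0,0.32,0],
  [0,0,0,0],
  [0,0,0,0],
])

```text
clock: 46.92
tcp_pos: [541.3, 423.0, 130.7]
orientation: [3.141, -0.0, 1.677]
ft_force: [0.9, 0.7, 0.2]
finger_gap: 0.604
finger_force: 0.0
```

```bash
python3 go.py 541.6 422.4 26 1.675
```

```text
t 46.92 tcp [541.3 423.  130.7] yaw 1.677 gap 0.604 ff 0.0 q6 2.04
delta tool [ -0.6   0.3 104.7]
turn 0.002 delta after turn [ -0.6   0.3 104.7]
```

Converted, 30 mm is 0.48, 25 mm is 0.4.

Request:
hand_motion([
  [0,0,0.32,0],
  [0,0,0.48,0],
  [0,0,0.4,0],
  [0,0,0.24,0],
  [0,0,0.128,0],
  [0,0,0.064,0],
  [0,0,0,0],
  [0,0,0,0],
])

```text
clock: 47.92
tcp_pos: [542.3, 423.0, 28.6]
orientation: [3.14, -0.001, 1.677]
ft_force: [-0.1, 0.6, 0.5]
finger_gap: 0.604
finger_force: 0.0
```

```bash
python3 go.py 541.6 422.4 26 1.675
```

```text
t 47.92 tcp [542.3 423.   28.6] yaw 1.677 gap 0.604 ff 0.0 q6 2.03
delta tool [-0.5 -0.8  2.6]
turn 0.002 delta after turn [-0.5 -0.8  2.6]
```

Converted, 1 mm is 0.016.

Request:
hand_motion([
  [0,0,0.016,0],
  [0,0,0,0],
  [0,0,0,0],
  [0,0,0,0],
  [0,0,0,0],
  [0,0,0,0],
], aperture=0.0, squeeze=40)

```text
clock: 48.68
tcp_pos: [542.2, 422.9, 27.3]
orientation: [3.141, -0.001, 1.677]
ft_force: [0.4, -0.5, 4.5]
finger_gap: 0.311
finger_force: 39.7
```

Request:
hand_motion([
  [0,0,-0.032,0],
  [0,0,-0.032,0],
  [0.0432,0.0048,0,0],
  [0,0,0,0],
  [0,0,0.016,0],
  [0,0,0.016,0],
  [0,0,0.016,0],
  [0,0,0.0128,0],
  [0,0,0,0],
  [0,0,0,0],
])

```text
clock: 49.92
tcp_pos: [541.7, 425.2, 27.3]
orientation: [3.142, -0.0, 1.677]
ft_force: [-1.2, -1.2, 3.6]
finger_gap: 0.313
finger_force: 39.7
```

Converted, -40 mm is -0.64, -30 mm is -0.48.

Request:
hand_motion([
  [0,0,0,0],
  [0,0,0,0],
  [0,0,0,0],
  [0,0,0,0],
  [0,0,-0.24,0],
  [0,0,-0.48,0],
  [0,0,-0.64,0],
  [0,0,-0.64,0],
  [0,0,-0.32,0],
  [0,0,0,0],
], aperture=0.55)

```text
clock: 51.18
tcp_pos: [543.3, 426.3, 175.4]
orientation: [3.136, -0.003, 1.677]
ft_force: [-0.3, -0.5, -0.7]
finger_gap: 0.55
finger_force: 0.0
```

Request:
hand_motion([
  [-0.32,-0.08,0,0],
  [-0.72,-0.24,0,0],
  [-0.72,-0.24,0,0],
  [-0.72,-0.24,0,0],
  [-0.72,-0.24,0,0],
  [-0.72,-0.24,0,0],
  [-0.72,-0.24,0,0],
  [-0.72,-0.24,0,0],
  [-0.72,-0.16,0,0],
  [-0.72,-0.16,0,0],
])

```text
clock: 52.42
tcp_pos: [456.2, -12.3, 171.0]
orientation: [-3.14, -0.0, 1.677]
ft_force: [1.2, -0.1, 0.0]
finger_gap: 0.551
finger_force: 0.0
```

Request:
hand_motion([
  [-0.72,-0.16,0,0],
  [-0.72,-0.16,0,0],
  [-0.72,0,0,0],
  [-0.56,0,0,0],
  [-0.24,0,0,0],
  [-0.08,0,0,0],
  [0,0,0,0],
  [0,0,0,0],
])

```text
clock: 53.42
tcp_pos: [457.5, -200.9, 171.8]
orientation: [-3.141, -0.001, 1.678]
ft_force: [0.1, 0.5, 0.7]
finger_gap: 0.549
finger_force: 0.0
```

```bash
python3 - <<'E'
from station import bot
from chk import *
s=bot.read_state();print(s["tcp_pos"],s["clock"],s["ft_force"])
for n in("top","side"):
    c=bot.capture(n); np.savez(n+"9.npz",**c); cv2.imwrite(f"pics/{n}9.png",c["img"])
for n in("top9","side9"):
    for k in("small","big"):
        try: chk(n,k)
        except ValueError: print("noring")
E
```

```text
[ 457.54746729 -200.93536318  171.80552735] 53.425 [0.13731398 0.50705232 0.74157179]
top9 small boss [541.3 425.1] (28.6, 24.8) 49.2
   foot [540.1 422.1] (47.3, 41.2) -28.9
   rim [539.9 424.4] (115.0, 112.2)
top9 big boss [ 656.5 -166.1] (25.1, 24.7) -45.0
   foot [ 657.  -166.6] (77.4, 75.9) -87.5
noring
noring
side9 big boss [ 659.5 -171.3] (30.6, 29.1) 46.7
   foot [ 660.  -170.7] (78.5, 69.7) -25.8
   rim [ 660.3 -172.3] (146.3, 144.9)
```

View pics/top9.png

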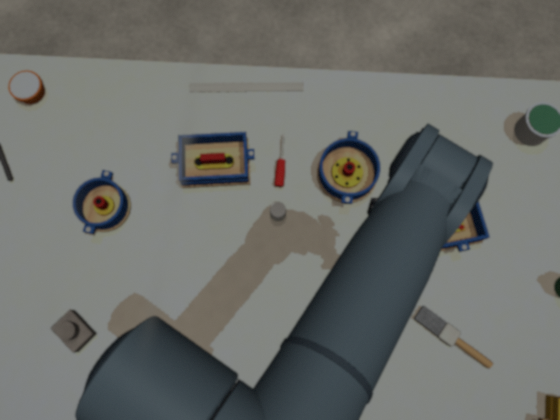

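All four patterns are in their flasks, with the small round now at (101,203), centred to within 1–2 mm. The tin (278,212) and screwdriver (280,165) are where they were, and the arm is clear.

```bash
python3 -c "
from station import bot
print(bot.sign_off())"
```

```text
the job is handed in; nothing more can be done
None
```

The job is handed in at about 53 s: all four patterns are set down in their own flasks, centred to about 1–2 mm by the camera checks, with the square and oblong lined up with their walls and the tin and screwdriver untouched.

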